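Click the hose nozzle round to its shower pattern

ROBOT

A 6-joint arm with a two-finger parallel gripper is mounted at the origin on the work surface. World frame = base frame: x ahead of the robot, y to its left, z up, the work surface at z = 0. Lengths are in m, angles in rad, forces in N, time in s.
With the tool pointing down it reaches from about 0.35 to 0.725 m from the base axis. Payload 6 kg.
Tool frame: the origin (TCP) lies at the very end of the fingers, on their centre line; the grasp point (between the pads) lies 19 mm behind it (ctrl.pinch_z is the distance from the TCP to the grasp point, in m); z points along the fingers, y is the direction in which the jaws open and shut (so a half turn about z gives the same grasp; the last joint's range is limited). The gripper opens to 85 mm and grips with 20 to 120 N. Pads are 22 mm wide; open, the fingers measure 114 mm over their backs; the gripper's body (76 mm by 85 mm) begins 54 mm behind the grasp point. The pads swing forward as they close: fully open they stand 13 mm farther back than shut.
Start: joints at [-0.811, 0.04, 0.085, 0, -1.615, -0.334], TCP at [0.248, -0.546, 0.231] pointing down, gripper open.
Joint ranges: [-2.56, 2.56], [-1.29, 2.01], [-1.08, 1.49], [-3.29, 1.98], [-2.81, -0.18], [-2.99, 2.99]. Speed limits (rad/s): [2.57, 2.57, 3.01, 3.14, 3.14, 3.14].

INTERFACE

Orientations are given as a unit quaternion [w, x, y, z].
In Python, from bench import ctrl, viewer, close_job gives the robot as it stands.
- The arm moves only by the tool arm_command, never from a script. Its argument "deltas" is a list that holds one entry, the list of rows, each a list of 5 numbers: the shift along the tool's x, y, z in cm, then the turn about the tool's z in degrees, then the finger opening in cm, from 0 to 8.54. In form: [[[tx, ty, tz, yaw, grip], ...]]. A call has exactly 5 rows; each row shifts and turns the pose as measured when the row begins, along the tool's axes as they then stand; what a row does not reach is not made up. A row lasts 1/12 s, in which the tool goes at most 41.7 mm and 7.16 degrees, less where a joint would pass 70% of its speed; a pose out of reach is approached as far as the arm can. A call is refused whole if a number of a shift passes 4.17 or a number of a turn 7.16, either way. A call with a gripper value outside its range is refused whole. The fingers move at their own pace and stop on an object; "grip_force" is the grip in N (left out, the last holds). Time passes only in rows, so rows that do not move let the fingers close, or fill a call up. It gives the time, the measured TCP pose, the force and the opening at its end, in the units of the state.
- ctrl.get_obs(): the state, without advancing time (a new reading comes with each control period).
- viewer.grab_frame(name): name is "scene" or "top" or "wrist"; returns the picture (480x640x3 uint8, red, green, blue); there is no depth.
- viewer.camera_info(name): a dict with "fx", "fy", "cx", "cy" (pixels), "position" and "attitude" of the camera in the world; the wrist camera has in their place "hand_eye" (4x4, takes a point from camera to tool coordinates, whose origin is the TCP and whose axes are the flange's). Camera axes: x right, y down, z forward; pixel columns grow to the right and rows downward; lengths in m; the calibration is good to about 2 mm. A picture is of the moment at which its call begins: read the wrist's pose just before it. camera_info takes no time and is no camera call.
- close_job(): hands the job in, once; it reports no verdict.
The state is a dict: "time": time; "q": joint angles; "qd": joint speeds; "tau": joint torques, N m; "tool_pos": TCP position; "ee_rot": TCP orientation; "wrist_force": force on the tool from outside, world axes, zero at the start; "wrist_torque": the same for the moment, N m; "width": finger opening in m.
Only numpy, scipy, OpenCV 4.12 (cv2) and the standard library are available. Lean on these libraries where they do the work, as an engineer would, in place of code of your own. Each camera call takes 0.05 s, during which the arm holds its last target.

TASK

Set the hose nozzle that is clipped in its stand to the shower pattern for the seedlings: with a fingertip, lightly flick the ribbed rim of its turret round, click by click, whichever way you like, until the blue-marked outlet has clicked in at the very top, in line with the barrel, and do not run past it. Leave the other things on the counter where they stand, take hold of nothing, and finish clear of everything.

Things in the scene. Friction and masses are not known exactly. Their poses are not given: they have to be found in the camera images.
- nozzle: Black pistol-grip hose nozzle clipped firmly in a stand screwed to the counter (wooden base board 200 x 100 x 18 mm, steel upright). Only the turret moves. Origin on the counter straight below the turret's middle; x points out of the nozzle's front along the turret axis, z up. Barrel, grip and base lie on the -x side, back to x = -195 mm. Nothing stands beside or in front of the turret.
- turret_center (a point): Middle of the turret, on its level axis, 150 mm above the counter; its x is the axis, y and z turn with the turret. Grey drum, radius 28 mm, 27 mm long (x -13.5 to +13.5 mm), with six straight black ribs along the rim, 6 mm wide, out to radius 36 mm. Clicked in, the nearest ribs are 30 degrees either side of the top, the next at 90.
- blue_outlet (a point): Blue shower outlet, a 16 mm disc of many small holes on the turret's face, 17.5 mm from the axis. Six outlets (blue, yellow, white, red, green, copper) stand 60 degrees apart; the rim between each two ribs carries a pad in the colour of the outlet there, so a blue pad on top means blue is set.
- index_line (a point): White index line on top of the slim neck that joins the barrel to the top outlet, 30 mm behind the turret's middle; the neck is 16 mm thick, its top 173 mm above the counter from 14 to 51 mm behind the turret's middle. Farther back the barrel rises to 181 mm.
- turret (a joint): Turret angle, rad: 0 with blue at the top, again at 6.283; no end stops. Grows as the turret's top moves to the nozzle's -y. A sprung ball clicks it in every 1.0472 rad (60 degrees); it tips over half-way (0.5236 rad), then snaps on by itself. A push of 3 to 8 N at a rib turns it. Starts clicked in, two to four clicks above 0.
- watering_can: Red plastic watering can, loose: body 144 mm across and 135 mm tall, long spout with rose to its +x (rose 215 mm from the origin), hoop handle to 200 mm high. Origin at the centre of its underside.
- bucket: Small galvanised bucket, loose: 140 mm across the rim, 127 mm tall. Origin at the centre of its underside.
- green_pot: Green glazed pot, loose: 120 mm across, 105 mm tall. Origin at the centre of its underside.
- clay_pot: Small terracotta pot, loose: 88 mm across, 78 mm tall. Origin at the centre of its underside.
- dibber: Stainless dibber with a wooden cross handle, loose, lying flat: 220 mm long, 25 mm thick, handle 110 mm wide at its +x end. Origin on the counter 20 mm towards the handle from the point.
- label_jar: Small glass jar with a metal lid, loose: 64 mm across, 90 mm tall. Origin at the centre of its underside.
There are look-alikes about, which are no part of the job. Leave any pink look-alike of the nozzle alone.

How it is judged:
At the end, for the whole second after the job is handed in: The turret is at rest, clicked in with the blue outlet at the top (within 0.15 rad), and no loose thing is more than 30 mm from where it stood ((value of joint turret between -0.15 and 0.15 rad or value of joint turret between 6.13319 and 6.43319 rad) and velocity of joint turret between -0.2 and 0.2 rad/s and distance of each of watering_can, bucket, green_pot, clay_pot, dibber, label_jar from where it was at the start of the episode below 0.03 m); the robot touches nothing.
It fails at once if the turret runs past the blue outlet into the next click (more than 0.6 rad beyond, coming from either side) (value of joint turret below -0.6 rad or value of joint turret above 6.88319 rad).
It fails at once if the nozzle is leaned on or struck with more than 40 N (contact force between any of the fingers, the arm and nozzle above 40 N).
It fails at once if the turret is taken between the fingers (ribs on opposite sides of it held at once) ((contact force between the fingers and turret_c1 above 1 N and contact force between the fingers and turret_c4 above 1 N) or (contact force between the fingers and turret_c2 above 1 N and contact force between the fingers and turret_c5 above 1 N) or (contact force between the fingers and turret_c3 above 1 N and contact force between the fingers and turret_c6 above 1 N)).
It fails at once if a loose thing is lifted, carried or shoved more than 30 mm (distance of any of watering_can, bucket, green_pot, clay_pot, dibber, label_jar from where it was at the start of the episode above 0.03 m).
It also fails if it takes over 38 s, if anything falls off the work surface, if the arm or the gripper's body presses on something with over 40 N, if the wrist force passes 120 N, or if a joint passes its speed limit or range.

## Working session

There is one attempt and no reset: what is moved stays moved. The work goes in short steps, Python scripts to look and compute and a tool call to move; the robot and the scene stay as the last step left them, time stands still between calls to the robot, and variables do not carry over. Pictures are saved under pics/ and viewed, and the job is handed in when it is done.

Besides the shell and the picture viewer there is one more tool, called after "Emit:" as name(argument=value, ...) on one line, values as JSON. arm_command: Moves the arm, as the interface text tells. Its arguments: {"type":"object","properties":{"deltas":{"type":"array"},"grip_force":{"type":"number"}},"required":["deltas"]}

```bash
mkdir -p pics; ls; python3 - <<'E'
from bench import ctrl,viewer
import cv2
o=ctrl.get_obs(); print({k:o[k] for k in('time','tool_pos','ee_rot','width')})
for n in('scene','top'):
    im=viewer.grab_frame(n); cv2.imwrite(f'pics/{n}0.png',im[...,::-1]); print(viewer.camera_info(n))
print(viewer.camera_info('wrist'))
E
```

```text
pics
{'time': 0.0, 'tool_pos': array([ 0.24777822, -0.5460898 ,  0.23029059]), 'ee_rot': array([-2.35507977e-04, -2.11296985e-01,  9.77421522e-01,  8.34554698e-04]), 'width': 0.08525210913841091}
{'fx': 496.1163543967418, 'fy': 496.1163543967418, 'cx': 316.56056370571423, 'cy': 238.95809864643942, 'position': array([ 1.27045227, -0.25014999,  1.08255893]), 'attitude': array([-0.27835078,  0.76741064,  0.54247545, -0.19829811])}
{'fx': 560.605339399613, 'fy': 560.605339399613, 'cx': 315.0663394617092, 'cy': 235.17782500493888, 'position': array([0.29514248, 0.01786659, 1.51112061]), 'attitude': array([ 0.05196264, -0.69827603,  0.71161189, -0.05761061])}
{'fx': 345.5202490902038, 'fy': 345.5202490902038, 'cx': 315.5402807666645, 'cy': 236.41151893769697, 'hand_eye': array([[-8.28083758e-04, -9.59159234e-01, -2.82865479e-01,
         7.15094709e-02],
       [ 9.99999615e-01, -7.12062187e-04, -5.12973226e-04,
         4.71442600e-04],
       [ 2.90605195e-04, -2.82865794e-01,  9.59159454e-01,
        -1.42406400e-01],
       [ 0.00000000e+00,  0.00000000e+00,  0.00000000e+00,
         1.00000000e+00]])}
```

View pics/scene0.png

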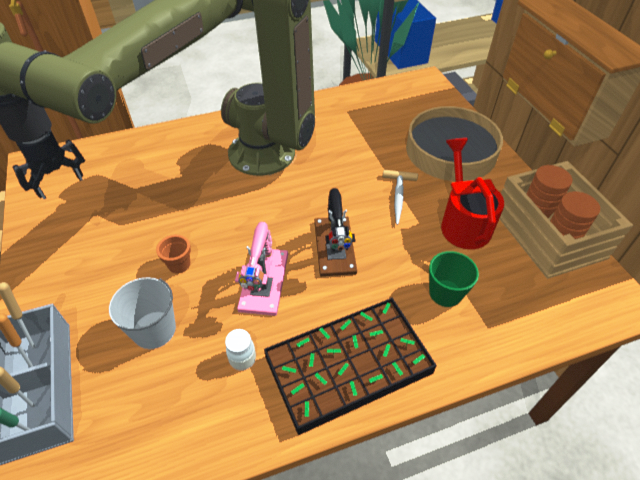

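View pics/top0.png

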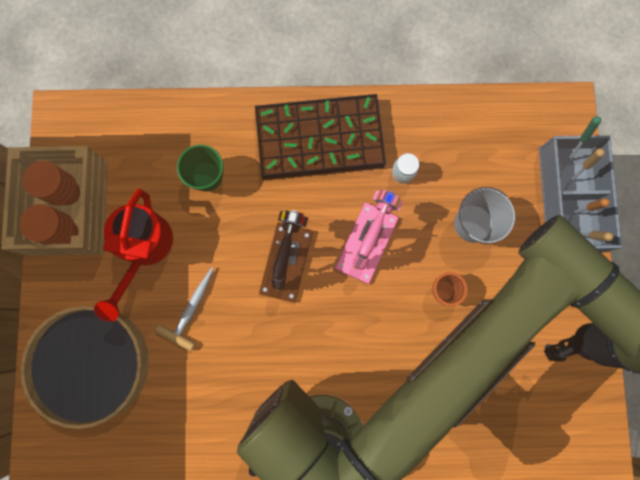

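The black nozzle's turret is at scene (343,240) / top (292,217). The look-alike is the pink nozzle, scene (250,275) / top (386,200). By the description I choose the black one and will check it in a crop.

```bash
cat > h.py <<'E'
import numpy as np, cv2
from scipy.spatial.transform import Rotation as R
def rot(q): return R.from_quat([q[1],q[2],q[3],q[0]]).as_matrix()
def ray(ci,uv):
    d=np.array([(uv[0]-ci['cx'])/ci['fx'],(uv[1]-ci['cy'])/ci['fy'],1.]); return rot(ci['attitude'])@d
def onz(ci,uv,z):
    d=ray(ci,uv);p=np.array(ci['position']); return p+d*(z-p[2])/d[2]
def proj(ci,P):
    c=rot(ci['attitude']).T@(np.array(P)-ci['position']); return np.array([ci['cx']+ci['fx']*c[0]/c[2],ci['cy']+ci['fy']*c[1]/c[2]])
def wristci(ci,o):
    T=np.eye(4);T[:3,:3]=rot(o['ee_rot']);T[:3,3]=o['tool_pos'];M=T@ci['hand_eye']
    q=R.from_matrix(M[:3,:3]).as_quat();return dict(ci,position=M[:3,3],attitude=np.array([q[3],*q[:3]]))
E
python3 - <<'E'
import cv2
a=cv2.imread('pics/scene0.png')[170:290,290:390]; b=cv2.imread('pics/top0.png')[190:310,240:340]
cv2.imwrite('pics/c0.png',cv2.hconcat([cv2.resize(a,(400,480),interpolation=2),cv2.resize(b,(400,480),interpolation=2)]))
E
```

```text
(no output)
```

View pics/c0.png

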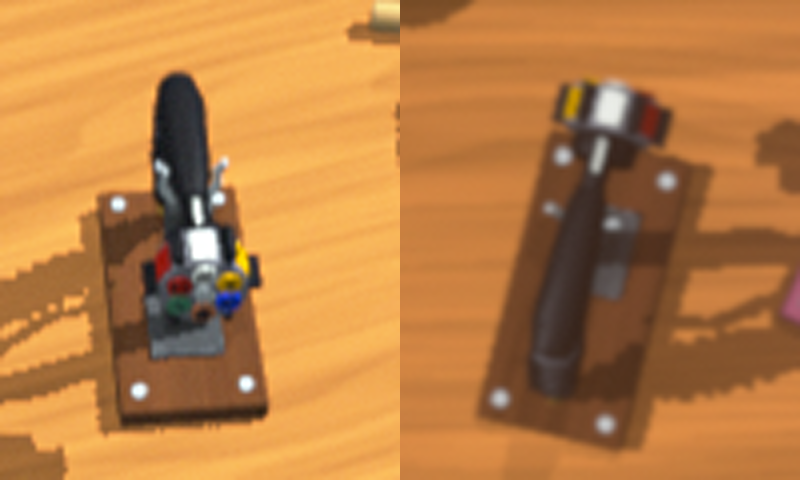

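Picture: the black nozzle has white on top. Seen from the front, yellow is at right (+y) and blue at lower right; the order is white, yellow, blue, copper, green, red. So blue is two clicks away when the top moves to nozzle -y (the angle grows from 4.19 to 6.28). Next I work out the pose.

```bash
python3 - <<'E'
from h import *
from bench import ctrl,viewer
t=viewer.camera_info('top');s=viewer.camera_info('scene')
tp=lambda c:(240+(c[0]-400)/4-.4,190+c[1]/4-.4)
sp=lambda c:(290+c[0]/4-.4,170+c[1]/4-.4)
S=[onz(t,tp(c),.018) for c in[(563,155),(666,180),(499,398),(605,424)]]
S2=[onz(s,sp(c),.018) for c in[(139,390),(247,383),(118,204),(218,198)]]
for a in(S,S2): print(np.round(a,4))
a=S; ax=(a[0]+a[1]-a[2]-a[3]);print('yaw top',np.degrees(np.arctan2(ax[1],ax[0])))
a=S2; ax=(a[0]+a[1]-a[2]-a[3]);print('yaw sc',np.degrees(np.arctan2(ax[1],ax[0])))
print('pad top',onz(t,tp((612,103)),.178),'idx',onz(t,tp((599,156)),.173),'back',onz(t,tp((552,390)),.17))
print('pad sc',onz(s,sp((203,246)),.178),'idx',onz(s,sp((197,211)),.173))
o=ctrl.get_obs();print(rot(o['ee_rot']).round(3))
E
```

```text
[[0.5489 0.097  0.018 ]
 [0.5305 0.0278 0.018 ]
 [0.3861 0.141  0.018 ]
 [0.3676 0.0709 0.018 ]]
[[0.5277 0.0314 0.018 ]
 [0.5464 0.1016 0.018 ]
 [0.3654 0.0744 0.018 ]
 [0.3841 0.1446 0.018 ]]
yaw top -14.997339422409679
yaw sc -14.837274975045291
pad top [0.55305167 0.0585611  0.178     ] idx [0.52153252 0.06700631 0.173     ] back [0.38103505 0.09688272 0.17      ]
pad sc [0.55067812 0.06242456 0.178     ] idx [0.51890674 0.07097686 0.173     ]
[[-0.911 -0.413 -0.001]
 [-0.413  0.911  0.001]
 [ 0.     0.002 -1.   ]]
```

Turret centre is about (0.551, 0.061, 0.150), nozzle yaw -14.9°. Plan: fingers shut, tool x along nozzle -y (tool turn about -50.7°), then sweep the fingertip over the turret top towards -y.

Emit:
arm_command(deltas=[[[0, 0, -1, -6.4, 0], [0, 0, -1, -6.4, 0], [0, 0, -1, -6.4, 0], [0, 0, 0, -6.4, 0], [0, 0, 0, -6.4, 0]]])

```text
time: 0.52
tool_pos: [0.2475, -0.5451, 0.2579]
ee_rot: [-0.0, -0.482, 0.876, 0.004]
wrist_force: [0.4, -0.1, -1.1]
width: 0.0256
```

Emit:
arm_command(deltas=[[[0, 0, 0, -6.4, 0], [0, 0, 0, -6.4, 0], [0, 0, 0, -6.4, 0], [0, 0, 0, -3, 0], [0, 0, 0, 0, 0]]])

```text
time: 0.93
tool_pos: [0.2476, -0.5445, 0.2557]
ee_rot: [0.001, -0.651, 0.759, 0.006]
wrist_force: [0.6, 0.1, -0.4]
width: 0.0002
```

```bash
cat >> h.py <<'E'
C=np.array([.551,.061,.150]);YA=np.radians(-14.9)
N=np.array([[np.cos(YA),-np.sin(YA),0],[np.sin(YA),np.cos(YA),0],[0,0,1]])
def rep(target=None):
    from bench import ctrl
    o=ctrl.get_obs();Rt=rot(o['ee_rot']);p=np.array(o['tool_pos'])
    print('t',round(o['time'],2),'tcp',p.round(4),'w',round(o['width'],3),'F_n',(N.T@o['wrist_force']).round(1),'nozzle mm',(N.T@(p-C)*1000).round(1),'q',np.round(o['q'],2))
    print('yawerr deg (tool turn needed)',-np.degrees(np.arctan2(*( (lambda v:(Rt[0,0]*v[1]-Rt[1,0]*v[0],Rt[:,0]@v))(-N[:,1])))).round(2))
    if target is not None: print('tool shift cm',(Rt.T@(C+N@np.array(target)/1000-p)*100).round(2))
    return o
E
python3 -c "
from h import *; rep([3,45,90])"
```

```text
t 0.93 tcp [ 0.2476 -0.5445  0.2557] w 0.0 F_n [ 0.6  0.3 -0.4] nozzle mm [-137.6 -663.1  105.7] q [-0.81  0.05  0.14 -0.   -1.67  0.66]
yawerr deg (tool turn needed) 6.21
tool shift cm [-68.86 -21.65   2.09]
```

Emit:
arm_command(deltas=[[[0, 0, 0, 6, 0], [-3.6, -0.7, 0, 0, 0], [-3.6, -0.7, 0, 0, 0], [-3.6, -0.7, 0, 0, 0], [-3.6, -0.7, 0, 0, 0]]])

```text
time: 1.35
tool_pos: [0.3105, -0.4125, 0.2509]
ee_rot: [-0.0, -0.6, 0.8, 0.011]
wrist_force: [1.1, 0.4, 0.1]
width: 0.0002
```

Emit:
arm_command(deltas=[[[-3.9, -0.8, 0, 0, 0], [-3.9, -0.8, 0, 0, 0], [-3.9, -0.8, 0, 0, 0], [-3.9, -0.8, 0, 0, 0], [-3.9, -0.8, 0, 0, 0]]])

```text
time: 1.77
tool_pos: [0.4054, -0.2283, 0.2516]
ee_rot: [0.0, -0.595, 0.804, 0.012]
wrist_force: [1.6, -0.0, 1.0]
width: -0.0001
```

```bash
python3 -c "
from h import *; rep([3,45,90])"
```

```text
t 1.77 tcp [ 0.4054 -0.2283  0.2516] w -0.0 F_n [1.5 0.4 1. ] nozzle mm [ -66.3 -317.   101.6] q [-0.09 -0.3  -0.18 -0.02 -1.71 -0.21]
yawerr deg (tool turn needed) -2.13
tool shift cm [-36.42  -5.61   1.56]
```

Emit:
arm_command(deltas=[[[-3.9, -0.6, 0, -2, 0], [-3.9, -0.6, 0, 0, 0], [-3.9, -0.6, 0, 0, 0], [-3.9, -0.6, 0, 0, 0], [-3.9, -0.6, 0, 0, 0]]])

```text
time: 2.18
tool_pos: [0.4882, -0.0381, 0.2541]
ee_rot: [0.001, -0.605, 0.796, 0.012]
wrist_force: [0.8, -0.7, 0.8]
width: 0.0003
```

Emit:
arm_command(deltas=[[[-3.9, -0.6, 0, 0, 0], [-3.9, -0.6, 0, 0, 0], [-3.9, -0.6, 0, 0, 0], [-3, -0.4, 0, 0, 0], [0, 0, 0, 0, 0]]])

```text
time: 2.6
tool_pos: [0.5509, 0.1115, 0.2536]
ee_rot: [0.0, -0.603, 0.797, 0.013]
wrist_force: [-0.4, -0.6, -0.9]
width: -0.0001
```

```bash
python3 - <<'E'
from h import *
from bench import viewer
o=rep([3,45,60])
im=viewer.grab_frame('wrist');cv2.imwrite('pics/w1.png',im[...,::-1])
ci=wristci(viewer.camera_info('wrist'),o)
for n in [(13.5,0,28),(-13.5,0,28),(-14,0,23),(-51,0,23),(0,18,31.2),(0,-18,31.2)]: print(n,proj(ci,C+N@np.array(n)/1000).round(0))
print('tcp',proj(ci,o['tool_pos']).round(0))
im=viewer.grab_frame('scene');cv2.imwrite('pics/s1.png',im[...,::-1])
E
```

```text
t 2.6 tcp [0.5509 0.1115 0.2536] w -0.0 F_n [-0.3 -0.7 -0.9] nozzle mm [-13.1  48.8 103.6] q [ 0.54 -0.05  0.05 -0.03 -1.67 -0.82]
yawerr deg (tool turn needed) -0.86
tool shift cm [ 0.42 -1.7   4.32]
(13.5, 0, 28) [269. 171.]
(-13.5, 0, 28) [313. 170.]
(-14, 0, 23) [314. 170.]
(-51, 0, 23) [372. 169.]
(0, 18, 31.2) [292. 201.]
(0, -18, 31.2) [290. 141.]
tcp [316. 298.]
```

View pics/w1.png

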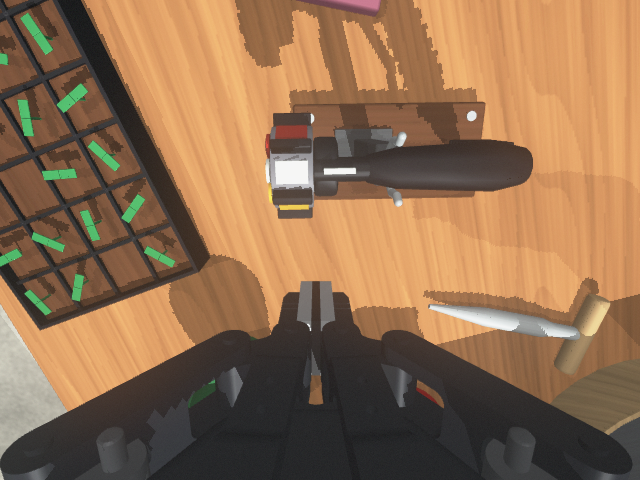

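View pics/s1.png

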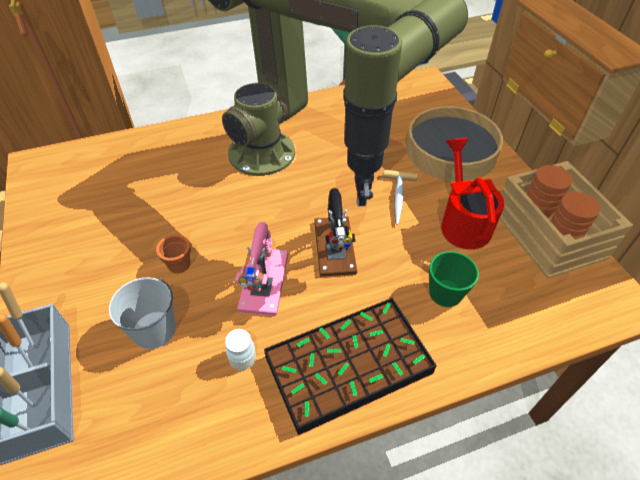

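The wrist picture shows the white pad on top at (292,173), predicted (291,170), so the pose is good to about 1 mm. The ribs are at rows ~147 and ~197, the fingertips at (316,290). I go down beside the turret.

Emit:
arm_command(deltas=[[[0.3, -0.9, 1.5, -0.9, 0], [0.2, -0.9, 1.5, 0, 0], [0.1, 0, 1.5, 0, 0], [0, 0, 1.5, 0, 0], [0, 0, 0, 0, 0]]])

```text
time: 3.12
tool_pos: [0.5652, 0.0939, 0.1945]
ee_rot: [0.002, -0.606, 0.796, 0.011]
wrist_force: [0.3, 0.1, -0.6]
width: 0.0
```

```bash
python3 -c "
from h import *; rep([3,40,27])"
```

```text
t 3.12 tcp [0.5652 0.0939 0.1945] w 0.0 F_n [ 0.3  0.2 -0.6] nozzle mm [ 5.2 35.4 44.5] q [ 0.5  -0.03 -0.04 -0.02 -1.56 -0.77]
yawerr deg (tool turn needed) -0.52
tool shift cm [-0.43  0.2   1.76]
```

Emit:
arm_command(deltas=[[[-0.4, 0.1, 0.6, 0, 0], [-0.2, 0.1, 0.6, 0, 0], [0, 0, 0.5, 0, 0], [0, 0, 0, 0, 0], [0, 0, 0, 0, 0]]])

```text
time: 3.53
tool_pos: [0.5648, 0.0985, 0.1799]
ee_rot: [0.004, -0.604, 0.797, 0.01]
wrist_force: [-0.5, 0.3, -0.8]
width: -0.0001
```

```bash
python3 - <<'E'
from h import *
from bench import viewer
o=rep([3,14,30])
im=viewer.grab_frame('wrist');cv2.imwrite('pics/w2.png',cv2.resize(im[80:330,150:480,::-1],None,fx=2,fy=2))
E
```

```text
t 3.53 tcp [0.5648 0.0985 0.1799] w -0.0 F_n [-0.6  0.2 -0.8] nozzle mm [ 3.7 39.8 29.9] q [ 0.51 -0.03 -0.07 -0.02 -1.52 -0.78]
yawerr deg (tool turn needed) -0.8
tool shift cm [ 2.58  0.04 -0.06]
```

View pics/w2.png

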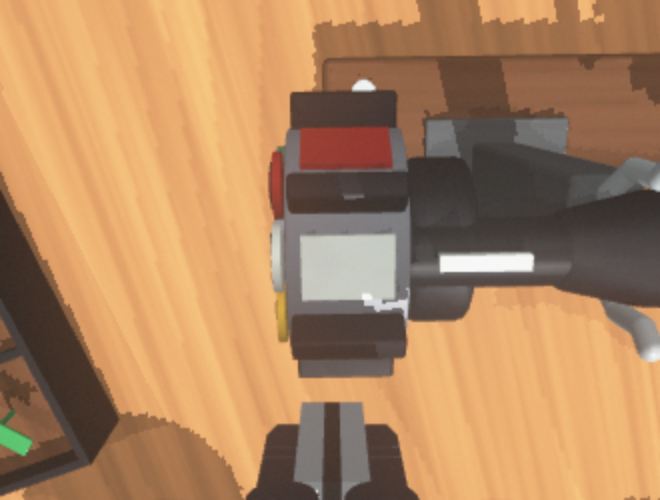

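The tip lines up with the turret and stands ~8 mm off the near rib (crop row 340). I start the sweep slowly.

Emit:
arm_command(deltas=[[[0.4, 0, 0.15, 0, 0], [0.4, 0, 0, 0, 0], [0.4, 0, 0, 0, 0], [0.4, 0, 0, 0, 0], [0.4, 0, 0, 0, 0]]])

```text
time: 4.0
tool_pos: [0.5609, 0.0822, 0.1824]
ee_rot: [0.01, -0.605, 0.796, 0.011]
wrist_force: [-1.9, 6.1, 4.8]
width: 0.0
```

```bash
python3 -c "
from h import *; rep([3,14,32])"
```

```text
t 4.0 tcp [0.5609 0.0822 0.1824] w 0.0 F_n [-3.4  5.4  4.8] nozzle mm [ 4.1 23.  32.4] q [ 0.48 -0.05 -0.09 -0.03 -1.52 -0.75]
yawerr deg (tool turn needed) -0.59
tool shift cm [0.91 0.11 0.01]
```

Emit:
arm_command(deltas=[[[0.4, 0, 0.1, 0, 0], [0.4, 0, 0.1, 0, 0], [0, 0, 0, 0, 0], [0, 0, 0, 0, 0], [0, 0, 0, 0, 0]]])

```text
time: 4.42
tool_pos: [0.5596, 0.0759, 0.1862]
ee_rot: [0.016, -0.606, 0.795, 0.011]
wrist_force: [-0.5, -0.1, -0.4]
width: 0.0
```

```bash
python3 - <<'E'
from h import *
from bench import viewer
o=rep([3,0,32])
im=viewer.grab_frame('wrist');cv2.imwrite('pics/w3.png',cv2.resize(im[80:330,150:480,::-1],None,fx=2,fy=2))
E
```

```text
t 4.42 tcp [0.5596 0.0759 0.1862] w 0.0 F_n [-0.5 -0.2 -0.4] nozzle mm [ 4.5 16.6 36.2] q [ 0.47 -0.07 -0.1  -0.03 -1.52 -0.74]
yawerr deg (tool turn needed) -0.48
tool shift cm [1.67 0.14 0.36]
```

View pics/w3.png

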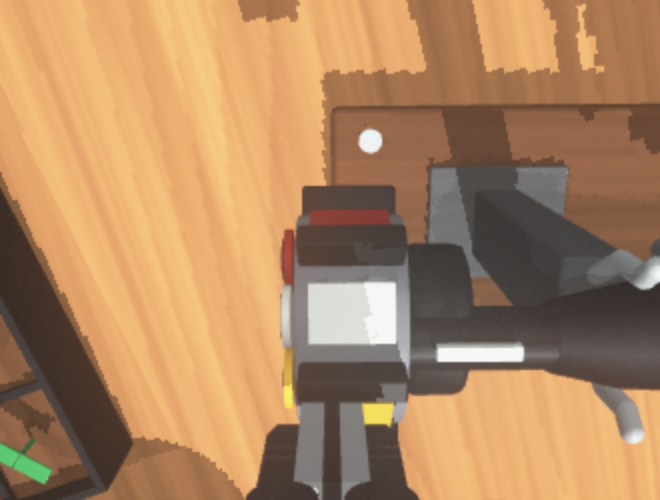

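Emit:
arm_command(deltas=[[[-0.2, 0, 0.2, 0, 0], [0, 0, 0.2, 0, 0], [0, 0, 0.2, 0, 0], [0, 0, 0, 0, 0], [0, 0, 0, 0, 0]]])

```text
time: 4.88
tool_pos: [0.5616, 0.0794, 0.1832]
ee_rot: [0.019, -0.606, 0.795, 0.01]
wrist_force: [0.4, 1.2, 1.0]
width: 0.0002
```

```bash
python3 - <<'E'
from h import *
from bench import viewer
o=rep([3,0,32])
im=viewer.grab_frame('wrist');cv2.imwrite('pics/w4.png',cv2.resize(im[80:330,150:480,::-1],None,fx=2,fy=2))
E
```

```text
t 4.88 tcp [0.5616 0.0794 0.1832] w 0.0 F_n [0.  1.3 1. ] nozzle mm [ 5.5 20.5 33.2] q [ 0.48 -0.07 -0.1  -0.03 -1.51 -0.74]
yawerr deg (tool turn needed) -0.41
tool shift cm [2.06 0.24 0.03]
```

View pics/w4.png

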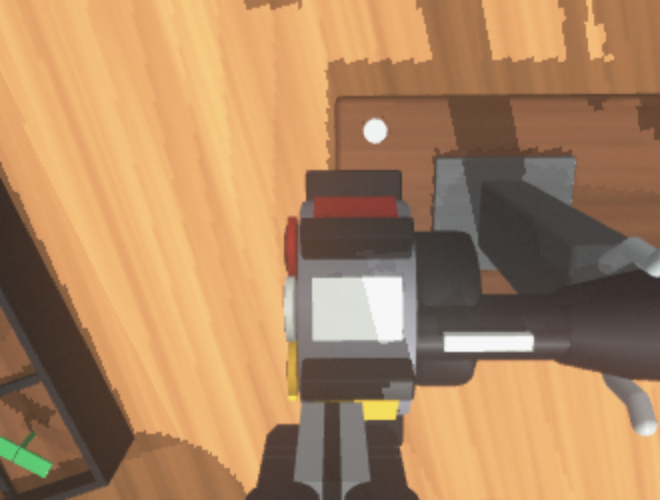

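The finger is still behind the rib (crop row ~380) and the turret is turned about 18°. I push on with some downward hold.

Emit:
arm_command(deltas=[[[0.5, 0, 0.3, 0, 0], [0.5, 0, 0.3, 0, 0], [0.5, 0, 0.3, 0, 0], [0.5, 0, 0.3, 0, 0], [0.4, 0, 0.2, 0, 0]]])

```text
time: 5.35
tool_pos: [0.5582, 0.0574, 0.1779]
ee_rot: [0.025, -0.608, 0.794, 0.007]
wrist_force: [-6.6, 6.2, 13.5]
width: 0.0001
```

```bash
python3 - <<'E'
from h import *
from bench import viewer
o=rep([3,0,34])
im=viewer.grab_frame('wrist');cv2.imwrite('pics/w5.png',cv2.resize(im[80:330,150:480,::-1],None,fx=2,fy=2))
E
```

```text
t 5.35 tcp [0.5582 0.0574 0.1779] w 0.0 F_n [-8.   4.2 13.5] nozzle mm [ 7.9 -1.6 27.9] q [ 0.44 -0.09 -0.14 -0.02 -1.48 -0.71]
yawerr deg (tool turn needed) -0.16
tool shift cm [-0.19  0.47 -0.61]
```

View pics/w5.png

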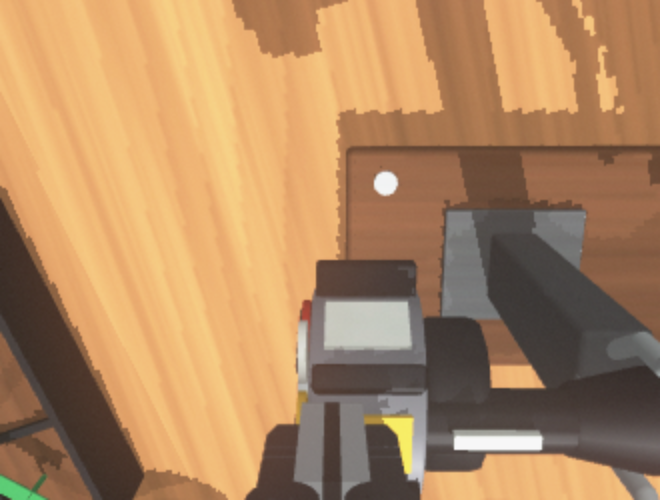

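Emit:
arm_command(deltas=[[[-0.1, 0, -0.8, 0, 0], [0, 0, -1, 0, 0], [0, 0, -1, 0, 0], [-1.5, 0.2, 0, 0, 0], [-1.5, 0.2, 0, 0, 0]]])

```text
time: 5.82
tool_pos: [0.5607, 0.0839, 0.208]
ee_rot: [0.023, -0.606, 0.795, 0.007]
wrist_force: [0.0, 0.3, -0.7]
width: 0.0
```

```bash
python3 - <<'E'
from h import *
from bench import viewer
o=rep([3,40,60])
im=viewer.grab_frame('wrist');cv2.imwrite('pics/w6.png',cv2.resize(im[80:330,150:480,::-1],None,fx=2,fy=2))
E
```

```text
t 5.82 tcp [0.5607 0.0839 0.208 ] w 0.0 F_n [-0.1  0.3 -0.7] nozzle mm [ 3.5 24.7 58. ] q [ 0.49 -0.08 -0.07 -0.02 -1.54 -0.76]
yawerr deg (tool turn needed) -0.48
tool shift cm [-1.54  0.06 -0.14]
```

View pics/w6.png

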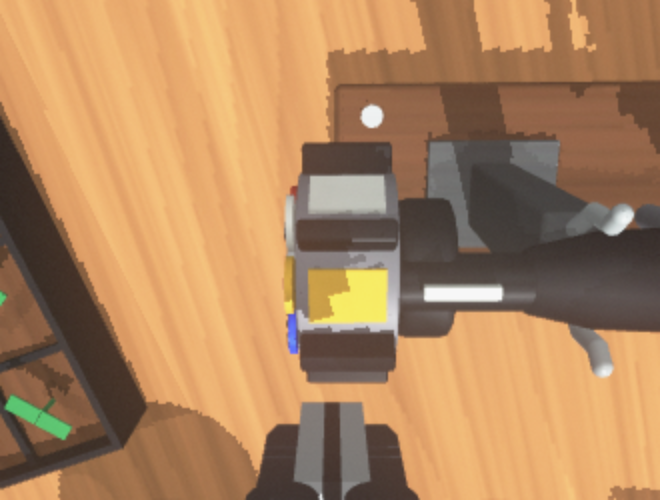

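Picture: yellow is now clicked in on top (348,295) in line with the index line, and blue is next below it. One more click to go.

Emit:
arm_command(deltas=[[[-1.1, 0, 0, 0, 0], [-0.6, 0, 1, 0, 0], [0, 0, 1.1, 0, 0], [0, 0, 1, 0, 0], [0, 0, 0, 0, 0]]])

```text
time: 6.28
tool_pos: [0.5663, 0.1091, 0.1719]
ee_rot: [0.021, -0.608, 0.794, 0.008]
wrist_force: [0.4, -1.0, -1.4]
width: 0.0
```

```bash
python3 -c "
from h import *; rep([3,20,27])"
```

```text
t 6.28 tcp [0.5663 0.1091 0.1719] w 0.0 F_n [ 0.7 -0.8 -1.4] nozzle mm [ 2.4 50.4 21.9] q [ 0.52 -0.05 -0.1  -0.02 -1.48 -0.79]
yawerr deg (tool turn needed) -0.17
tool shift cm [ 3.01 -0.08 -0.64]
```

Emit:
arm_command(deltas=[[[0.6, 0, -0.2, 0, 0], [0.5, 0, -0.2, 0, 0], [0.4, 0, 0, 0, 0], [0.4, 0, 0, 0, 0], [0.4, 0, 0.1, 0, 0]]])

```text
time: 6.7
tool_pos: [0.5602, 0.0858, 0.1746]
ee_rot: [0.023, -0.608, 0.793, 0.009]
wrist_force: [0.1, 5.5, 5.8]
width: 0.0002
```

```bash
python3 -c "
from h import *; rep([3,10,30])"
```

```text
t 6.7 tcp [0.5602 0.0858 0.1746] w 0.0 F_n [-1.4  5.4  5.8] nozzle mm [ 2.5 26.3 24.6] q [ 0.49 -0.08 -0.13 -0.02 -1.48 -0.75]
yawerr deg (tool turn needed) -0.13
tool shift cm [ 1.6  -0.06 -0.62]
```

Emit:
arm_command(deltas=[[[0.4, 0, -0.1, 0, 0], [0.4, 0, -0.1, 0, 0], [0.4, 0, 0, 0, 0], [0.4, 0, 0.1, 0, 0], [0.3, 0, 0.1, 0, 0]]])

```text
time: 7.12
tool_pos: [0.5557, 0.0656, 0.1784]
ee_rot: [0.027, -0.608, 0.793, 0.008]
wrist_force: [-4.3, 1.7, 5.4]
width: -0.0001
```

```bash
python3 - <<'E'
from h import *
from bench import viewer
o=rep([3,0,32])
im=viewer.grab_frame('wrist');cv2.imwrite('pics/w7.png',cv2.resize(im[80:330,150:480,::-1],None,fx=2,fy=2))
E
```

```text
t 7.12 tcp [0.5557 0.0656 0.1784] w -0.0 F_n [-4.6  0.5  5.4] nozzle mm [ 3.3  5.7 28.4] q [ 0.46 -0.1  -0.14 -0.03 -1.48 -0.72]
yawerr deg (tool turn needed) -0.15
tool shift cm [ 0.55  0.02 -0.39]
```

View pics/w7.png

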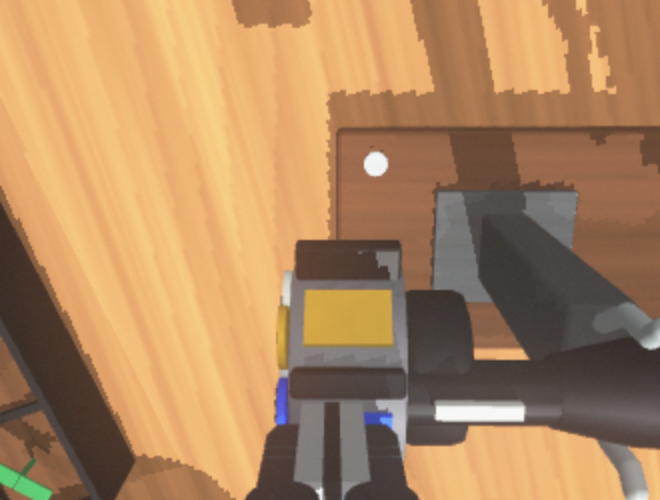

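Emit:
arm_command(deltas=[[[0.4, 0, 0, 0, 0], [0.4, 0, 0, 0, 0], [0.2, 0, 0, 0, 0], [0, 0, -0.5, 0, 0], [0, 0, -0.8, 0, 0]]])

```text
time: 7.58
tool_pos: [0.5513, 0.0519, 0.1895]
ee_rot: [0.025, -0.607, 0.794, 0.008]
wrist_force: [0.1, 0.4, -0.3]
width: -0.0
```

```bash
python3 - <<'E'
from h import *
from bench import viewer
o=rep([3,0,62])
im=viewer.grab_frame('wrist');cv2.imwrite('pics/w8.png',cv2.resize(im[80:330,150:480,::-1],None,fx=2,fy=2))
E
```

```text
t 7.58 tcp [0.5513 0.0519 0.1895] w -0.0 F_n [-0.   0.4 -0.3] nozzle mm [ 2.6 -8.7 39.5] q [ 0.44 -0.12 -0.13 -0.03 -1.51 -0.7 ]
yawerr deg (tool turn needed) -0.27
tool shift cm [-0.99 -0.08 -2.2 ]
```

View pics/w8.png

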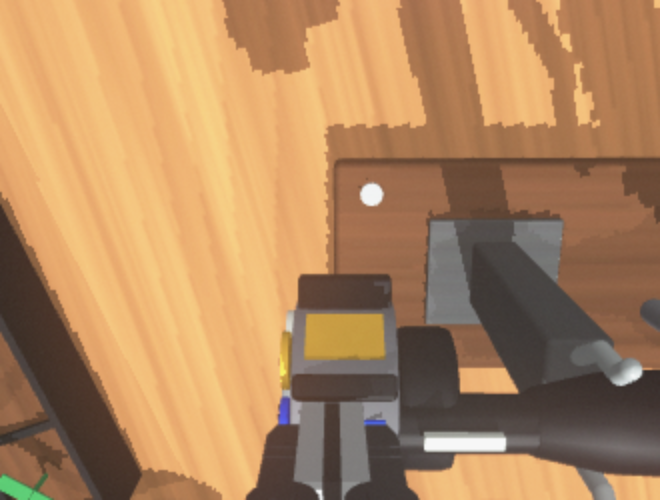

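Lifting straight up and backing off to +y, well clear.

Emit:
arm_command(deltas=[[[0, 0, -2, 0, 0], [0, 0, -2, 0, 0], [-2, 0, -1, 0, 0], [-3, 0, -1, 0, 0], [-3, 0, 0, 0, 0]]])

```text
time: 8.05
tool_pos: [0.571, 0.1223, 0.2623]
ee_rot: [0.026, -0.604, 0.796, 0.006]
wrist_force: [0.6, -0.1, 0.9]
width: -0.0001
```

Emit:
arm_command(deltas=[[[0, 0, -0.5, 0, 0], [0, 0, 0, 0, 0], [0, 0, 0, 0, 0], [0, 0, 0, 0, 0], [0, 0, 0, 0, 0]]])

```text
time: 8.47
tool_pos: [0.5715, 0.1254, 0.2678]
ee_rot: [0.026, -0.606, 0.795, 0.005]
wrist_force: [-0.1, -0.6, -0.1]
width: -0.0
```

```bash
python3 - <<'E'
from h import *
from bench import viewer
o=rep()
im=viewer.grab_frame('wrist')[...,::-1];s=viewer.grab_frame('scene')[...,::-1]
cv2.imwrite('pics/s9.png',s)
cv2.imwrite('pics/f9.png',cv2.hconcat([cv2.resize(im[60:310,160:410],(400,400)),cv2.resize(s[200:280,300:380],(400,400),interpolation=2)]))
t=viewer.grab_frame('top')[...,::-1];cv2.imwrite('pics/t9.png',t)
E
```

```text
t 8.47 tcp [0.5715 0.1254 0.2678] w -0.0 F_n [ 0.  -0.6 -0.1] nozzle mm [  3.3  67.5 117.8] q [ 0.55 -0.03  0.08 -0.02 -1.64 -0.82]
yawerr deg (tool turn needed) -0.47
```

View pics/f9.png

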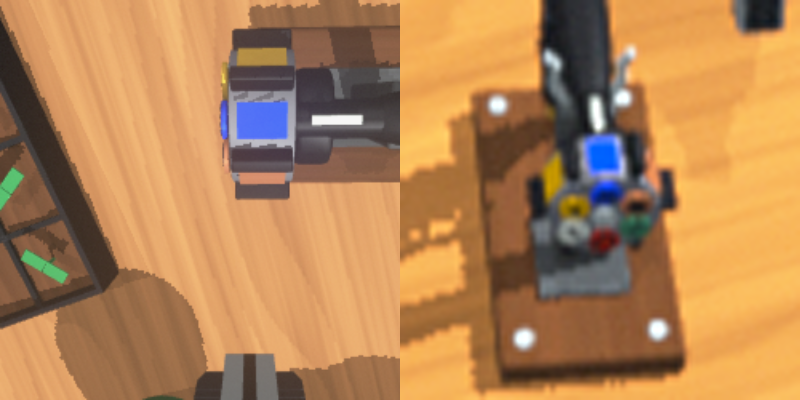

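View pics/s9.png

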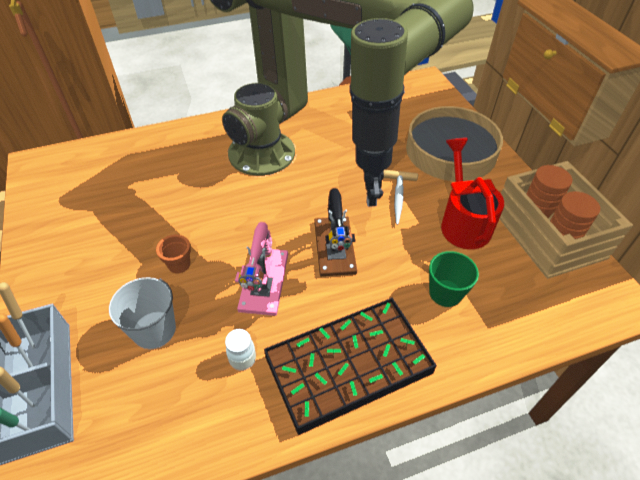

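The blue pad is on top (262,120), in line with the white index line (337,120), with ribs evenly either side. In the scene crop the blue outlet is uppermost on the face. The loose things stand where they were, and the gripper hangs clear. I hand it in.

```bash
python3 -c "
from bench import close_job
print(close_job())"
```

```text
the job is handed in; nothing more can be done
None
```

The black nozzle is set to blue (shower), and the job was handed in at about 8.6 s. With the fingers shut, I swept the fingertip over the turret's top towards the nozzle's -y and turned it two clicks, from white through yellow to blue.

**Last checks:** The wrist and scene pictures show the blue pad on top, in line with the white index line, with a rib evenly on each side and the blue outlet uppermost on the face. The loose things look unmoved in the scene picture. The gripper hangs about 8 cm above the turret's top and to one side of it, with wrist force near zero.

**What did not go to plan:**
- **First flick:** the rib dragged the fingertip up about 8 mm and the turret stopped partly turned, at about 18°. I pushed again with some downward hold and it clicked in.
- **Pressing on the drum:** that second push leaned on the drum with about 13.5 N down, against the 40 N limit. This is the highest force I read, but I only read the force at the end of each call.
- **Top view:** I took a final top picture but did not look at it.

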